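# Plug the drain, then take the spray cap off the glass rinser

## Task

The glass rinser's spray cap must come off for descaling, and nobody remembers whether its thread is right- or left-handed. First seat the red-knobbed stopper fully home in the tray's drain hole, knob up, and let go of it, so that no small part is lost down the drain; then try the cap both ways if need be, unscrew it whichever way it loosens and lift it straight off. Finish while holding the cap still and upright in the gripper, about 10 cm above its stem (5 to 20 cm) and over the tray so that it drips there, with the stopper left in and the tumbler, jigger and soda siphon left where they stand.

Things in the scene. Friction and masses are not known exactly. Their poses are not given: they have to be found in the camera images.
- rinser: Steel glass rinser fixed to the counter: drip tray 160 mm (x) by 340 mm (y), deck 20 mm up, rim 25 mm. Origin: centre of its underside; z up. Drain hole at y = -45 mm; spray cap at y = +90 mm on a black five-armed star 96 mm across, top 36 mm up; at y = -142 mm a steel valve housing 120 x 54 mm, 68 mm high (85 mm with its small blue tap).
- drain (a point): Centre of the drain hole's mouth, level with the deck (20 mm above the counter). The hole is round, 41 mm wide and 16 mm deep.
- stem_seat (a point): Centre of the flat black seat (36 mm above the counter) on which the cap's rim rests when screwed on. A brass stem with a coarse three-start thread, fixed to the rinser, rises 26 mm from here inside the cap. Its hand differs from one rinser to the next and cannot be seen: the cap may loosen anticlockwise or clockwise (seen from above).
- cap: Spray cap: ribbed round steel cap, 46 mm wide, 34 mm high, open below, 0.06-0.13 kg; dark slot across its top along its x, blue dot at +x. Origin: centre of its lower rim; z up. Starts screwed on. The tightening way it stops hard within about 10 deg. The loosening way it turns easily with no lifting needed, and lifts straight off once turned 56 to 70 deg or up to its stop at about 75 deg.
- stopper: Drain stopper: black rubber plug 38 mm wide with a tapered foot, 13 mm long; on it a flange 52 mm wide, 4 mm thick; on top a red knob 20 mm wide, 25 mm tall (top at 42 mm). Origin: centre of the foot's underside; z up. Starts standing on the counter, knob up. Fully home, the flange lies on the deck and the origin is 13 mm below the drain's mouth. 0.08 kg.
- tumbler: Clear glass tumbler, 80 mm wide, 85 mm high, standing on the counter; leave it alone. Origin: centre of its underside.
- jigger: Copper jigger, 43 mm wide, 78 mm high, standing on the counter; leave it alone. Origin: centre of its underside.
- siphon: Green glass soda siphon, 94 mm wide, 275 mm high, 1.4 kg, standing on the counter; leave it alone. Origin: centre of its underside.
Things that resemble listed ones, but are neither listed nor needed, are in the scene too. What is shaped like the cap but green is not meant.

How it is judged:
On the way, in this order (a step that is already met when the one before it is completed fails the run):
1. the stopper sits fully home in the drain, knob up and let go of, with the cap still on (horizontal distance between stopper and drain below 0.004 m and z of stopper in the frame of drain below -0.01 m and angle between stopper's own z axis and vertical below 0.08 rad and contact force between the fingers and stopper below 0.1 N and z of cap in the frame of stem_seat below 0.008 m), for 0.2 s.
2. the cap is unscrewed and lifted off its stem in the gripper (z of cap in the frame of stem_seat above 0.03 m and contact force between the fingers and cap above 1 N), for 0.1 s.
At the end, for the whole second after the job is handed in: The cap is held still in the gripper, its rim 50 to 200 mm above its seat, within 20 deg of upright and with its centre over the tray, not touching the rinser; the stopper is in the drain within 4 mm of its centre, within 3 mm of fully home and within 4.5 deg of upright, knob up (z of cap in the frame of stem_seat between 0.05 and 0.2 m and contact force between the fingers and cap above 1 N and contact force between cap and rinser below 0.1 N and angle between cap's own z axis and vertical below 0.35 rad and linear speed of cap below 0.03 m/s and x of cap in the frame of rinser between -0.08 and 0.08 m and y of cap in the frame of rinser between -0.17 and 0.17 m and horizontal distance between stopper and drain below 0.004 m and z of stopper in the frame of drain below -0.01 m and angle between stopper's own z axis and vertical below 0.08 rad); the arm keeps its last pose, push and grip.
It fails at once if the tumbler, jigger or siphon is shifted more than 3 cm (distance of any of tumbler, jigger, siphon from where it was at the start of the episode above 0.03 m).
It fails at once if the tumbler, jigger or siphon is knocked over (angle between any of tumbler, jigger, siphon's own z axis and vertical above 0.5 rad).
It also fails if it takes over 58 s, if anything falls off the work surface, if the arm or the gripper's body presses on something with over 40 N, if the wrist force passes 120 N, or if a joint passes its speed limit or range.

## Robot

A 7-joint arm with a two-finger parallel gripper is mounted at the origin on the work surface. World frame = base frame: x ahead of the robot, y to its left, z up, the work surface at z = 0. Lengths are in m, angles in rad, forces in N, time in s.
With the tool pointing down it reaches from about 0.35 to 0.9 m from the base axis. Payload 19.9 kg.
Tool frame: the origin (TCP) lies on the centre line of the jaws, within the pads' length; the fingertips stand 8 mm ahead of it and the grasp point (between the pads) lies 11 mm behind it (arm.tip_reach is the distance from the TCP to the fingertips, in m); z points along the fingers, y is the direction in which the jaws open and shut (so a half turn about z gives the same grasp; the last joint's range is limited). The gripper opens to 85 mm and grips with 20 to 120 N. Pads are 22 mm wide; open, the fingers measure 114 mm over their backs; the gripper's body (76 mm by 85 mm) begins 54 mm behind the grasp point. The pads swing forward as they close: fully open they stand 13 mm farther back than shut.
Start: joints at [-1.27, 0.417, -0.01, 1.614, 0.005, 1.111, -0.053], TCP at [0.209, 0.589, 0.239] pointing down, gripper open.
Joint ranges: [-2.81, 2.81], [-0.39, 2.02], [-1.27, 1.25], [0.06, 2.57], [-1.19, 4.33], [0.19, 2], [-2.82, 2.82]. Speed limits (rad/s): [1.89, 1.89, 2.39, 2.39, 3.01, 3.01, 3.01].

## Interface

Orientations are given as a rotation vector (axis times angle).
In Python, from station import arm gives the robot as it stands.
- The arm moves only by the tool apply_moves, never from a script. Its argument "targets" is a list that holds one entry, the list of rows, each a list of 5 numbers: the shift along the world's x, y, z in mm, then the turn about the world's z in rad, then the opening, from 0 (shut) to 1 (fully open). In form: [[[x, y, z, turn, gripper], ...]]. A call has 1 to 8 rows; each row is the pose to reach, as a shift and turn from the pose measured when the call began; what a row does not reach only later rows make up. A row lasts 1/12 s, in which the tool goes at most 41.7 mm and 7.16 degrees, less where a joint would pass 70% of its speed; a pose out of reach is approached as far as the arm can. A call with a gripper value outside its range is refused whole. The fingers move at their own pace and stop on an object; "squeeze" is the grip in N (left out, the last holds). Time passes only in rows, so rows that repeat a pose let the fingers close. It gives the time, the measured TCP pose, the force and the opening at its end, in the units of the state.
- arm.observe(): the state, without advancing time (a new reading comes with each control period).
- arm.get_image(name): name is "scene" or "top"; returns a dict with "image" (480x640x3 uint8, red, green, blue), "z_map" (480x640 float32, m along the optical axis (not along the pixel's ray), 0 where there is no reading), "camera_matrix" (3x3 intrinsics, pixels), "world_from_camera" (4x4, takes a point from camera to world coordinates). Camera axes: x right, y down, z forward; pixel columns grow to the right and rows downward; lengths in m; the calibration is good to about 2 mm. A picture is of the moment at which its call begins.
- arm.finish_job(): hands the job in, once; it reports no verdict.
Trained networks look in the newest picture that a camera, given by its name, has taken for a name from the list of things; names that differ only in an ending like _2 or _b are one class to them, and where a whole thing is asked for, a point or a joint stands for the part that bears it (a point fixed in the world has none). Each returns a list of dicts, best first, with "conf" (0 to 1); they miss things now and then, are a little off and sometimes report something else, mostly with a low value. They report only what shows in the picture. A call takes as long as a camera call. They do not tell look-alikes from the thing itself.
- arm.recognise(camera, label): "extent" ([centre column, centre row, width, height] in pixels, round what is visible of it).
- arm.trace(camera, label): "pixels" (480x640 bool, what is visible of it) and "extent" ([centre column, centre row, width, height] in pixels, round what is visible of it).
- arm.pinpoint(camera, label): "location" ([row, column] in pixels: a listed point, or the origin of a listed thing).
The state is a dict: "clock": time; "qpos": joint angles; "qvel": joint speeds; "joint_torque": joint torques, N m; "tool_pos": TCP position; "tcp_rot": TCP orientation; "contact_force": force on the tool from outside, world axes, zero at the start; "moment": the same for the moment, N m; "width": finger opening in m.
Only numpy, scipy, OpenCV 4.12 (cv2) and the standard library are available. Lean on these libraries where they do the work, as an engineer would, in place of code of your own. Each camera call takes 0.05 s, during which the arm holds its last target. There are 200 camera calls.

## Working session

There is one attempt and no reset: what is moved stays moved. The work goes in short steps, Python scripts to look and compute and a tool call to move; the robot and the scene stay as the last step left them, time stands still between calls to the robot, and variables do not carry over. Pictures are saved under pics/ and viewed, about 8 in all and at most 12, crops included, and the job is handed in when it is done.

Besides the shell and the picture viewer there is one more tool, called after "Call:" by a JSON object that holds its "api" and its "payload". apply_moves: Moves the arm, as the interface text tells. Its arguments: {"type":"object","properties":{"targets":{"type":"array","items":{"type":"array","items":{"type":"array","items":{"type":"number"}}}},"squeeze":{"type":"number"}},"required":["targets"]}

```bash
mkdir -p pics; ls
cat > h.py <<'E'
import numpy as np, cv2
from station import arm
def world(im,u,v,z=None,h=None):
    K=im["camera_matrix"];T=np.array(im["world_from_camera"])
    r=np.array([(u-K[0][2])/K[0][0],(v-K[1][2])/K[1][1],1.])
    if h is not None:
        d=T[:3,:3]@r; return T[:3,3]+d*(h-T[2,3])/d[2]
    if z is None:
        z=im["z_map"][int(round(v)),int(round(u))]
    return (T@np.r_[r*z,1])[:3]
def cloud(im):
    K=np.array(im["camera_matrix"]);T=np.array(im["world_from_camera"]);z=im["z_map"]
    v,u=np.mgrid[:480,:640]
    P=np.stack([(u-K[0,2])/K[0,0]*z,(v-K[1,2])/K[1,1]*z,z],-1)
    return P@T[:3,:3].T+T[:3,3]
def save(im,n,box=None,s=1):
    a=im["image"]
    if box: a=a[box[1]:box[3],box[0]:box[2]]
    a=cv2.resize(a,None,fx=s,fy=s,interpolation=cv2.INTER_CUBIC)
    cv2.imwrite("pics/"+n,cv2.cvtColor(a,cv2.COLOR_RGB2BGR))
E
python3 - <<'E'
from h import *
np.set_printoptions(precision=4,suppress=True)
print(arm.observe())
for c in ["scene","top"]:
    im=arm.get_image(c); save(im,c+"0.png")
    print(c,np.array(im["world_from_camera"]),np.array(im["camera_matrix"]))
    P=cloud(im)
    for l in ["rinser","drain","stem_seat","cap","stopper","tumbler","jigger","siphon"]:
        for d in arm.pinpoint(c,l)[:3]:
            r,k=d["location"]; print(c,l,round(d["conf"],2),"uv",round(k,1),round(r,1),P[min(479,int(r)),min(639,int(k))])
        if l in("cap","stopper"):
            for d in arm.trace(c,l)[:3]:
                m=d["pixels"]; print("  trace",round(d["conf"],2),d["extent"],np.median(P[m],0),P[m].min(0),P[m].max(0))
E
```

```text
pics
{'clock': 0.0, 'qpos': array([-1.2705,  0.418 , -0.0103,  1.6141,  0.0047,  1.1107, -0.053 ]), 'qvel': array([-0.0002,  0.0001, -0.0003,  0.0004, -0.0009, -0.0001,  0.0028]), 'joint_torque': array([  0.0015, -86.4427,   0.6797, -43.49  ,   0.0192,   0.0074,
        -0.    ]), 'tool_pos': array([0.2094, 0.5885, 0.2387]), 'tcp_rot': array([-0.5343, -3.0957,  0.0019]), 'contact_force': array([0.4579, 0.6168, 0.0264]), 'moment': array([-0.0388, -0.0751, -0.0398]), 'width': 0.08542286560723492}
scene [[-0.4676  0.5739 -0.6723  1.3438]
 [ 0.8838  0.3153 -0.3456  0.4183]
 [ 0.0136 -0.7558 -0.6547  0.8111]
 [ 0.      0.      0.      1.    ]] [[494.8148   0.     312.0824]
 [  0.     494.8148 226.8167]
 [  0.       0.       1.    ]]
scene rinser 0.84 uv 298.2 229.9 [ 0.5559 -0.025   0.0209]
scene rinser 0.68 uv 259.7 306.2 [0.7974 0.0165 0.0104]
scene rinser 0.25 uv 465.0 325.7 [0.6849 0.409  0.0609]
scene drain 0.59 uv 277.0 223.8 [ 0.5481 -0.0895  0.0077]
scene stem_seat 0.89 uv 333.3 222.5 [0.5267 0.0537 0.0537]
scene cap 0.88 uv 330.3 222.9 [0.5278 0.0464 0.0515]
scene cap 0.83 uv 399
[... 1410 characters left out ...]
 uv 237.1 316.9 [0.4681 0.2062 0.0339]
top cap 0.74 uv 229.6 277.2 [0.5562 0.2229 0.0337]
  trace 0.69 [309.7, 295.0, 21.8, 25.8] [0.5031 0.0447 0.0688] [0.3341 0.0215 0.0346] [0.5269 0.0673 1.2726]
  trace 0.63 [238.8, 315.4, 22.2, 20.8] [0.4671 0.2033 0.0331] [ 0.4459  0.1825 -0.0039] [0.4902 0.2264 0.0397]
top stopper 0.91 uv 474.5 315.2 [ 0.4485 -0.3226  0.0171]
  trace 0.62 [479.9, 315.1, 21.9, 24.1] [ 0.4467 -0.3313  0.017 ] [ 0.3341 -0.3586  0.01  ] [0.4732 0.0534 1.2726]
top tumbler 0.98 uv 189.3 322.2 [0.4625 0.318  0.0048]
top jigger 0.68 uv 321.5 184.8 [0.7658 0.0059 0.037 ]
top siphon 0.98 uv 146.9 247.6 [0.6061 0.3777 0.1472]
top siphon 0.34 uv 308.2 296.5 [0.5007 0.0478 0.0685]
```

View pics/top0.png

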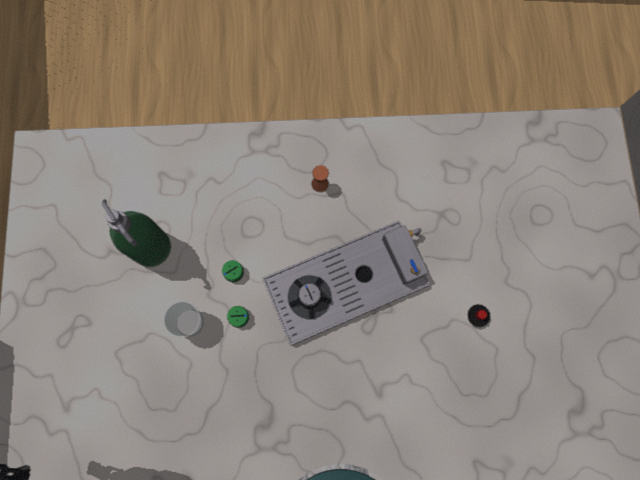

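```bash
python3 - <<'E'
from h import *
np.set_printoptions(precision=4,suppress=True)
for c,bx,sx in [("top",(270,250,400,350),(440,280,520,350)),("scene",(230,160,370,280),(180,140,260,220))]:
    im=arm.get_image(c)
    a=im["image"]
    f=lambda b,s:cv2.resize(a[b[1]:b[3],b[0]:b[2]],(400,300) if s else (300,300),interpolation=cv2.INTER_CUBIC)
    row=np.hstack([f(bx,1),f(sx,0)])
    cv2.imwrite(f"pics/crop_{c}.png",row[...,::-1])
    P=cloud(im)
    # red knob
    hsv=cv2.cvtColor(a,cv2.COLOR_RGB2HSV); 
    m=((hsv[...,0]<8)|(hsv[...,0]>172))&(hsv[...,1]>140)&(hsv[...,2]>60)
    n,l,st,ce=cv2.connectedComponentsWithStats(m.astype('uint8'))
    for i in range(1,n):
        if st[i,4]>15: print(c,"red",ce[i],st[i],np.median(P[l==i],0),np.percentile(P[l==i],95,0))
    near=lambda x,y,r:np.hypot(P[...,0]-x,P[...,1]-y)<r
    for nm,x,y,r,z0,z1 in [("captop",.503,.047,.04,.063,.08),("knobtop",.448,-.325,.03,.035,.05),("flange",.448,-.325,.035,.013,.02),("drainbot",.557,-.079,.03,-.01,.013),("hous",.58,-.17,.09,.06,.075)]:
        q=P[near(x,y,r)&(P[...,2]>z0)&(P[...,2]<z1)]
        if len(q): print(c,nm,len(q),q.mean(0),(q.min(0)+q.max(0))/2,np.ptp(q,axis=0))
E
python3 -c "
import cv2,numpy as np
a=[cv2.imread(f'pics/crop_{c}.png') for c in('top','scene')]
cv2.imwrite('pics/crops.png',np.vstack(a))"
```

```text
top red [481.325  313.9875] [476 310  11   9  80] [ 0.4476 -0.3322  0.0411] [ 0.4565 -0.3241  0.0447]
top captop 351 [0.5049 0.0441 0.069 ] [0.5046 0.0441 0.0693] [0.0457 0.0457 0.0123]
top knobtop 66 [ 0.4473 -0.3329  0.0414] [ 0.4477 -0.3328  0.0409] [0.0181 0.0185 0.0105]
top flange 268 [ 0.4468 -0.3321  0.0166] [ 0.448  -0.3337  0.0165] [0.0496 0.0511 0.0069]
top drainbot 239 [ 0.555  -0.0835  0.0043] [ 0.555  -0.0782  0.0045] [0.0386 0.0493 0.0165]
top hous 1215 [ 0.5877 -0.1714  0.0671] [ 0.5861 -0.1719  0.0675] [0.1253 0.0878 0.0147]
scene red [514.9041   5.3562] [511   0   9  12  73] [-0.5652  0.2066  0.2814] [-0.5578  0.2148  0.2991]
scene red [219.619  166.4286] [217 165   6   4  21] [ 0.4507 -0.3308  0.0404] [ 0.4547 -0.325   0.0433]
scene red [260.1013 300.6835] [254 294  12  15  79] [0.7906 0.016  0.0192] [0.7987 0.0239 0.0352]
scene captop 216 [0.5085 0.047  0.0693] [0.5051 0.0472 0.0691] [0.0471 0.0438 0.0112]
scene knobtop 36 [ 0.4493 -0.3303  0.0399] [ 0.4495 -0.3301  0.0413] [0.0208 0.0212 0.0125]
scene flange 124 [ 0.4506 -0.3288  0.0165] [ 0.4455 -0.3323  0.0165] [0.0558 0.0518 0.0069]
scene drainbot 105 [ 0.5422 -0.0869  0.0061] [ 0.5448 -0.0851  0.0071] [0.0298 0.0374 0.0118]
scene hous 706 [ 0.5951 -0.1661  0.0674] [ 0.5874 -0.1709  0.0671] [0.1279 0.0902 0.014 ]
```

View pics/crops.png

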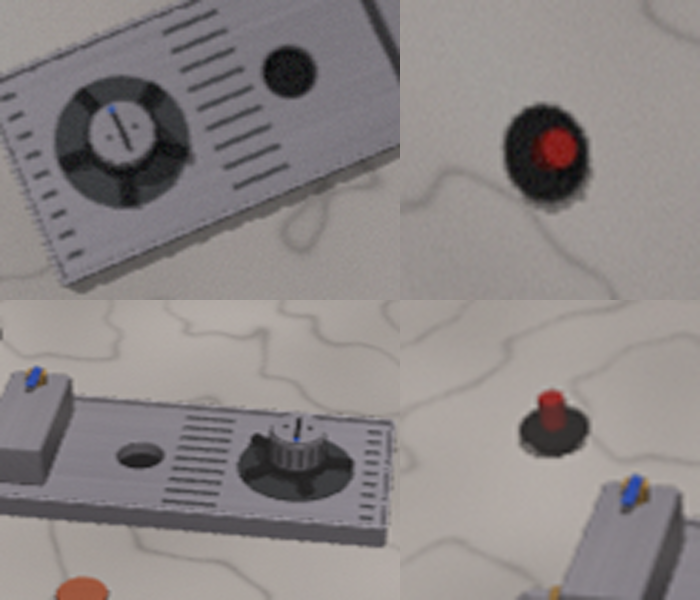

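The top view shows the stopper at (479,315), the steel cap on its star at (309,294) and the drain at (364,274). Two things could be mistaken for the cap, the green look-alikes at (232,271) and (238,316). The copper jigger is at (320,178), and the only red knob is the stopper's. The crops confirm the choice. I'm moving now.

Call:
{"api": "apply_moves", "payload": {"targets": [[[170, -290, 0, -0.87, 1], [170, -290, 0, -0.87, 1], [170, -290, 0, -0.87, 1], [170, -290, 0, -0.87, 1], [170, -290, 0, -0.87, 1], [170, -290, 0, -0.87, 1], [170, -290, 0, -0.87, 1], [170, -290, 0, -0.87, 1]]], "squeeze": 40}}

```text
clock: 1.87
tool_pos: [0.3786, 0.2994, 0.2395]
tcp_rot: [-1.8, -2.574, -0.001]
contact_force: [0.9, 1.1, 1.8]
width: 0.0857
```

Run:
```python
from h import *
np.set_printoptions(precision=4,suppress=True)
# drain mouth: dark blob at deck height, both cameras; rinser outline from cap/housing
for c,b in [("top",(340,255,390,295)),("scene",(262,208,296,232))]:
    im=arm.get_image(c); g=cv2.cvtColor(im["image"],cv2.COLOR_RGB2GRAY).astype(float)
    k=np.zeros(g.shape,bool); k[b[1]:b[3],b[0]:b[2]]=True
    m=(g<70)&k
    n,l,st,ce=cv2.connectedComponentsWithStats(m.astype('uint8')); i=1+st[1:,4].argmax()
    ys,xs=np.nonzero(l==i)
    Q=np.array([world(im,u,v,h=0.02) for u,v in zip(xs,ys)])
    print(c,st[i],Q.mean(0),(Q.min(0)+Q.max(0))/2,np.ptp(Q,axis=0))
    hull=cv2.convexHull(Q[:,:2].astype(np.float32)); print(cv2.minEnclosingCircle(hull))
```

```text
top [355 266  18  17 228] [ 0.5532 -0.0812  0.02  ] [ 0.5523 -0.081   0.02  ] [0.0372 0.0388 0.    ]
((0.5532323122024536, -0.08110114932060242), 0.01970546320080757)
scene [271 220  16   7  73] [ 0.559  -0.0765  0.02  ] [ 0.5566 -0.0795  0.02  ] [0.0314 0.0343 0.    ]
((0.5554978847503662, -0.08004560321569443), 0.01877644471824169)
```

Call:
{"api": "apply_moves", "payload": {"targets": [[[40, -330, -20, 0, 0.7], [40, -330, -20, 0, 0.7], [40, -330, -20, 0, 0.7], [40, -330, -20, 0, 0.7], [40, -330, -20, 0, 0.7], [40, -330, -20, 0, 0.7], [40, -330, -20, 0, 0.7], [40, -330, -20, 0, 0.7]]]}}

```text
clock: 2.63
tool_pos: [0.4203, -0.0307, 0.2203]
tcp_rot: [1.798, 2.574, 0.002]
contact_force: [1.6, -0.2, 0.3]
width: 0.06
```

Call:
{"api": "apply_moves", "payload": {"targets": [[[29, -302, -100, 0, 0.7], [29, -302, -100, 0, 0.7], [29, -302, -100, 0, 0.7], [29, -302, -100, 0, 0.7], [29, -302, -100, 0, 0.7], [29, -302, -100, 0, 0.7], [29, -302, -100, 0, 0.7], [29, -302, -100, 0, 0.7]]]}}

```text
clock: 3.3
tool_pos: [0.4487, -0.336, 0.1191]
tcp_rot: [1.8, 2.573, 0.001]
contact_force: [0.2, 0.1, 0.9]
width: 0.0597
```

Call:
{"api": "apply_moves", "payload": {"targets": [[[-1, 3, -40, 0, 0.7], [-1, 3, -80, 0, 0.7], [-1, 3, -89, 0, 0.7], [-1, 3, -89, 0, 0.7], [-1, 3, -89, 0, 0.1], [-1, 3, -89, 0, 0.1], [-1, 3, -89, 0, 0.1], [-1, 3, -89, 0, 0.1]]]}}

```text
clock: 3.97
tool_pos: [0.4488, -0.3333, 0.032]
tcp_rot: [1.797, 2.572, 0.002]
contact_force: [-1.5, 1.9, 12.3]
width: 0.018
```

Call:
{"api": "apply_moves", "payload": {"targets": [[[0, 0, 0, 0, 0.1], [0, 0, 0, 0, 0.1], [0, 0, 30, 0, 0.1], [0, 0, 60, 0, 0.1], [0, 0, 90, 0, 0.1], [0, 0, 90, 0, 0.1]]]}}

```text
clock: 4.47
tool_pos: [0.4506, -0.3348, 0.1273]
tcp_rot: [1.794, 2.566, 0.003]
contact_force: [0.4, 0.1, 0.0]
width: 0.0184
```

Run:
```python
from h import *
im=arm.get_image("scene"); a=im["image"][80:240,150:310]; b=arm.get_image("top")["image"][240:370,400:560]
o=np.hstack([cv2.resize(a,(400,400),interpolation=2),cv2.resize(b,(400,400),interpolation=2)])
cv2.imwrite("pics/g1.png",o[...,::-1])
```

```text
(no output)
```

View pics/g1.png

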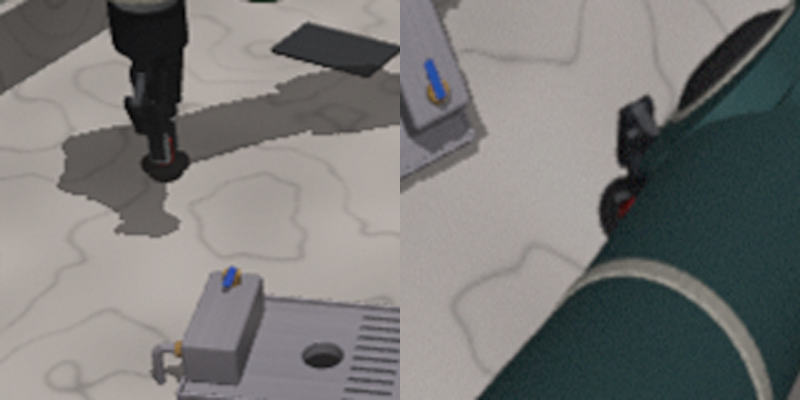

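The stopper is held upright by its knob: in the left half it hangs below the fingers at about (165,160). Next I carry it over the valve housing to the drain.

Call:
{"api": "apply_moves", "payload": {"targets": [[[0, 0, 38, 0, 0.1], [103, 253, 38, 0, 0.1], [103, 253, 38, 0, 0.1], [103, 253, 38, 0, 0.1], [103, 253, 38, 0, 0.1], [103, 253, 38, 0, 0.1], [103, 253, 38, 0, 0.1], [103, 253, 38, 0, 0.1]]]}}

```text
clock: 5.23
tool_pos: [0.5533, -0.075, 0.16]
tcp_rot: [1.791, 2.576, 0.004]
contact_force: [0.8, 0.5, -0.1]
width: 0.0186
```

Call:
{"api": "apply_moves", "payload": {"targets": [[[0, 0, -40, 0, 0.1], [0, 0, -80, 0, 0.1], [0, 0, -80, 0, 0.1], [0, 0, -80, 0, 0.1]]]}}

```text
clock: 5.57
tool_pos: [0.5518, -0.0754, 0.0787]
tcp_rot: [1.793, 2.578, -0.002]
contact_force: [0.8, -0.6, 0.1]
width: 0.0184
```

Run:
```python
from h import *
np.set_printoptions(precision=4,suppress=True)
print(arm.observe()["tool_pos"])
im=arm.get_image("scene"); im2=arm.get_image("top")
a=im["image"][150:270,220:340]; b=im2["image"][230:320,310:400]
o=np.hstack([cv2.resize(a,(400,400),interpolation=2),cv2.resize(b,(400,400),interpolation=2)])
cv2.imwrite("pics/g2.png",o[...,::-1])
for c,i in(("scene",im),("top",im2)):
    P=cloud(i)
    for d in arm.trace(c,"stopper")[:2]:
        print(c,d["conf"],d["extent"],np.median(P[d["pixels"]],0))
    t=arm.observe()["tool_pos"]
    q=P[(np.hypot(P[...,0]-t[0],P[...,1]-t[1])<.032)&(P[...,2]>.022)&(P[...,2]<t[2]-.012)]
    if len(q): print(c,len(q),q.min(0),q.max(0),(q.min(0)+q.max(0))/2)
```

```text
[ 0.5518 -0.0754  0.0787]
scene 0.59 [282.7, 211.9, 18.6, 13.2] [ 0.5621 -0.0646  0.0633]
scene 203 [ 0.527  -0.1017  0.022 ] [ 0.5784 -0.0444  0.0695] [ 0.5527 -0.073   0.0458]
```

View pics/g2.png

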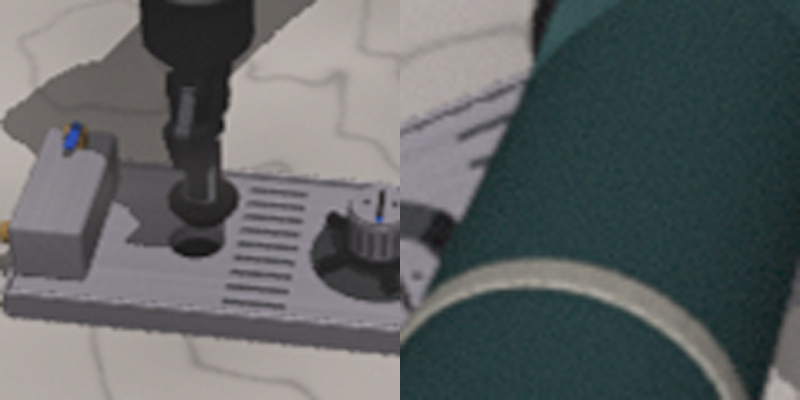

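Call:
{"api": "apply_moves", "payload": {"targets": [[[1.5, -6.4, 0, 0, 0.1], [1.5, -6.4, -10, 0, 0.1], [1.5, -6.4, -22, 0, 0.1], [1.5, -6.4, -22, 0, 0.1], [1.5, -6.4, -22, 0, 0.1]]]}}

```text
clock: 6.18
tool_pos: [0.5551, -0.0819, 0.0591]
tcp_rot: [1.791, 2.574, 0.005]
contact_force: [0.4, -0.2, -0.8]
width: 0.0185
```

Run:
```python
from h import *
np.set_printoptions(precision=4,suppress=True)
s=arm.observe();print(s["tool_pos"],s["tcp_rot"],s["qvel"])
im=arm.get_image("scene")
save(im,"g3.png",(245,190,325,250),8)
P=cloud(im)
# flange rim: points at heights of flange
t=s["tool_pos"]; R=np.hypot(P[...,0]-t[0]-.002,P[...,1]-t[1]-.002)
q=P[(R<.032)&(P[...,2]>t[2]-.018)&(P[...,2]<t[2]-.009)]
print(len(q),q.min(0),q.max(0),(q.min(0)+q.max(0))/2)
```

```text
[ 0.5551 -0.0819  0.0591] [1.7914 2.5743 0.0045] [-0.0077 -0.0154  0.0119 -0.0102  0.0068  0.0097 -0.0056]
152 [ 0.5287 -0.1057  0.0412] [ 0.5805 -0.0529  0.0484] [ 0.5546 -0.0793  0.0448]
```

View pics/g3.png

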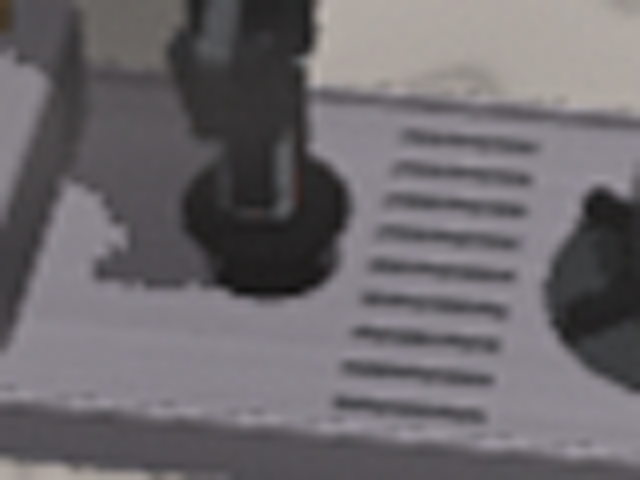

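The measured flange centre (0.5546, -0.0793) is within 1 mm of the drain as seen by the same camera. I'm lowering it now.

Call:
{"api": "apply_moves", "payload": {"targets": [[[0, 0, -6, 0, 0.1], [0, 0, -10, 0, 0.1], [0, 0, -14, 0, 0.1], [0, 0, -18, 0, 0.1], [0, 0, -20, 0, 0.1], [0, 0, -20, 0, 0.1]]]}}

```text
clock: 6.73
tool_pos: [0.5538, -0.0823, 0.0387]
tcp_rot: [1.793, 2.576, 0.002]
contact_force: [-8.5, -1.2, 2.0]
width: 0.0179
```

Call:
{"api": "apply_moves", "payload": {"targets": [[[0, 0, -2, 0, 0.1], [0, 0, -2, 0, 0.1], [0, 0, -1, 0, 0.6], [0, 0, 0, 0, 0.6], [0, 0, 0, 0, 0.6], [0, 0, 40, 0, 0.6], [0, 0, 80, 0, 0.6], [0, 0, 120, 0, 0.6]]]}}

```text
clock: 7.4
tool_pos: [0.5531, -0.0824, 0.1598]
tcp_rot: [1.794, 2.576, 0.0]
contact_force: [0.5, 0.8, -0.1]
width: 0.0514
```

Call:
{"api": "apply_moves", "payload": {"targets": [[[-30, 90, 0, 0, 0.9], [-49, 128, -20, 0, 0.9], [-49, 128, -20, 0, 0.9], [-49, 128, -20, 0, 0.9], [-49, 128, -20, 0, 0.9]]]}}

```text
clock: 7.82
tool_pos: [0.5024, 0.0496, 0.1389]
tcp_rot: [-1.788, -2.583, -0.0]
contact_force: [-0.1, -0.2, 0.8]
width: 0.077
```

Run:
```python
from h import *
np.set_printoptions(precision=4,suppress=True)
s=arm.observe();print(s["tool_pos"],s["tcp_rot"],s["qpos"])
im=arm.get_image("scene"); im2=arm.get_image("top")
a=im["image"][140:260,230:390]; b=im2["image"][230:350,260:420]
o=np.hstack([cv2.resize(a,(400,300),interpolation=2),cv2.resize(b,(400,300),interpolation=2)])
cv2.imwrite("pics/g4.png",o[...,::-1])
for i in(im,im2):
    P=cloud(i); R=np.hypot(P[...,0]-.5545,P[...,1]+.080)
    d=i["image"].max(-1)<75
    for a,b in((.021,.029),(.042,.055)):
        q=P[(R<.032)&(P[...,2]>a)&(P[...,2]<b)]
        if len(q): print(len(q),np.median(q,0),(q.min(0)+q.max(0))/2,np.ptp(q,axis=0))
```

```text
[0.5024 0.0496 0.1389] [-1.7884 -2.5826 -0.0001] [-0.6825  0.3921  0.6334  2.0164 -0.3122  0.8282  0.4881]
202 [ 0.5606 -0.0747  0.0242] [ 0.5558 -0.0803  0.025 ] [0.0592 0.062  0.0079]
46 [ 0.5571 -0.0792  0.0482] [ 0.5551 -0.08    0.0474] [0.0206 0.0192 0.0093]
314 [ 0.552  -0.0803  0.0237] [ 0.5551 -0.081   0.025 ] [0.0627 0.0611 0.008 ]
63 [ 0.5537 -0.0816  0.0478] [ 0.5542 -0.0817  0.0487] [0.0182 0.0182 0.0124]
```

View pics/g4.png

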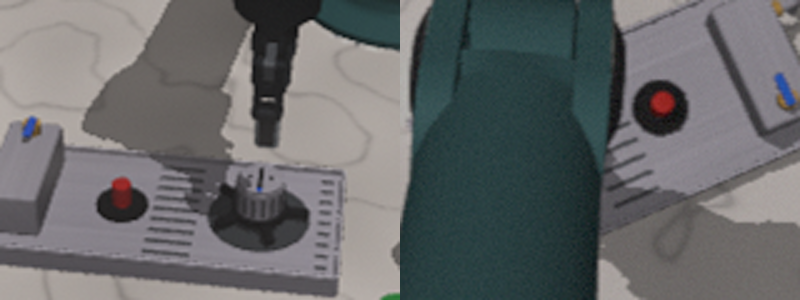

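The stopper is home: its flange top is at 24 mm and its knob top at 49 mm, at left-half pixel (121,195) and right-half pixel (660,103). Next is the cap.

Call:
{"api": "apply_moves", "payload": {"targets": [[[2.6, -4.6, 0, 0, 1], [2.6, -4.6, -30, 0, 1], [2.6, -4.6, -55, 0, 1], [2.6, -4.6, -80, 0, 1], [2.6, -4.6, -89, 0, 1], [2.6, -4.6, -89, 0, 1], [2.6, -4.6, -89, 0, 1]]]}}

```text
clock: 8.5
tool_pos: [0.5072, 0.0403, 0.0513]
tcp_rot: [1.795, 2.576, -0.0]
contact_force: [0.4, -0.3, 1.0]
width: 0.0851
```

Call:
{"api": "apply_moves", "payload": {"targets": [[[0, 0, 0, 0, 0.4], [0, 0, 0, 0, 0.4], [0, 0, 0, 0, 0.4], [0, 0, 0, 0, 0.4], [0, 0, 0, 0, 0.4], [0, 0, 0, 0, 0.4]]], "squeeze": 40}}

```text
clock: 9.0
tool_pos: [0.5076, 0.0403, 0.0523]
tcp_rot: [1.794, 2.576, 0.001]
contact_force: [-4.5, -1.0, 15.3]
width: 0.045
```

Call:
{"api": "apply_moves", "payload": {"targets": [[[0, 0, 2, 0, 0.8], [0, 0, 3, 0, 0.8], [-2.6, 4.7, 3, 0, 0.8], [-2.6, 4.7, 3, 0, 0.8], [-2.6, 4.7, 3, 0, 0.8], [-2.6, 4.7, 3, 0, 0.8]]]}}

```text
clock: 9.5
tool_pos: [0.5049, 0.0452, 0.0553]
tcp_rot: [1.794, 2.576, 0.001]
contact_force: [-0.4, -0.2, -0.5]
width: 0.0685
```

Call:
{"api": "apply_moves", "payload": {"targets": [[[0, 0, 0, 0, 0.8], [0, 0, 0, 0, 0.8]]]}}

```text
clock: 9.67
tool_pos: [0.5049, 0.0451, 0.0552]
tcp_rot: [1.794, 2.576, 0.001]
contact_force: [-1.5, 0.7, 0.4]
width: 0.0685
```

Call:
{"api": "apply_moves", "payload": {"targets": [[[0, 0, 0, 0, 0.4], [0, 0, 0, 0, 0.4], [0, 0, 0, 0, 0.4], [0, 0, 0, 0, 0.4], [0, 0, 0, 0, 0.4]]]}}

```text
clock: 10.08
tool_pos: [0.5049, 0.045, 0.0554]
tcp_rot: [1.794, 2.576, 0.001]
contact_force: [-1.7, -0.1, 7.7]
width: 0.0448
```

```bash
python3 -c "
from h import *
s=arm.observe();print(s['moment'],s['contact_force'],s['width'])"
```

```text
[-0.04382053  0.63571991  0.01498824] [-1.70284761 -0.13328607  7.69351849] 0.044765204786457465
```

Call:
{"api": "apply_moves", "payload": {"targets": [[[0, 0, 0, 0.06, 0.4], [0, 0, 0, 0.12, 0.4], [0, 0, 0, 0.18, 0.4], [0, 0, 0, 0.24, 0.4], [0, 0, 0, 0.26, 0.4], [0, 0, 0, 0.26, 0.4]]]}}

```text
clock: 10.58
tool_pos: [0.5049, 0.0449, 0.0555]
tcp_rot: [1.445, 2.787, 0.002]
contact_force: [-0.6, 0.1, 1.1]
width: 0.0447
```

Run:
```python
from h import *
s=arm.observe();print(s['moment'],s['contact_force'],s['width'],s['tcp_rot'])
im=arm.get_image("scene"); save(im,"g5.png",(295,185,375,245),8)
```

```text
[-0.05065207  0.00624301  0.03079911] [-0.56618457  0.08132435  1.07849167] 0.044703948250510175 [1.44520696e+00 2.78676296e+00 2.02157275e-03]
```

The moment about z is only 0.03 Nm after 15° anticlockwise, which is past the hard-stop range, so anticlockwise loosens. I'll continue to about 63°.

Call:
{"api": "apply_moves", "payload": {"targets": [[[0, 0, 0, 0.11, 0.4], [0, 0, 0, 0.22, 0.4], [0, 0, 0, 0.33, 0.4], [0, 0, 0, 0.44, 0.4], [0, 0, 0, 0.55, 0.4], [0, 0, 0, 0.66, 0.4], [0, 0, 0, 0.76, 0.4], [0, 0, 0, 0.84, 0.4]]]}}

```text
clock: 11.3
tool_pos: [0.5049, 0.0448, 0.0555]
tcp_rot: [0.181, 3.135, 0.003]
contact_force: [-0.7, -1.0, 1.3]
width: 0.045
```

Run:
```python
from h import *
s=arm.observe();print(s['moment'],s['contact_force'],s['width'],s['tcp_rot'])
im=arm.get_image("scene"); save(im,"g6.png",(295,185,375,245),8)
a=cv2.imread("pics/g5.png");b=cv2.imread("pics/g6.png")
cv2.imwrite("pics/g56.png",cv2.resize(np.hstack([a,b]),(800,300)))
```

```text
[-0.09848716  0.11961991 -0.05878886] [-0.66315828 -1.00481562  1.2903191 ] 0.04500292510233677 [0.1806224  3.13466712 0.0032975 ]
```

View pics/g56.png

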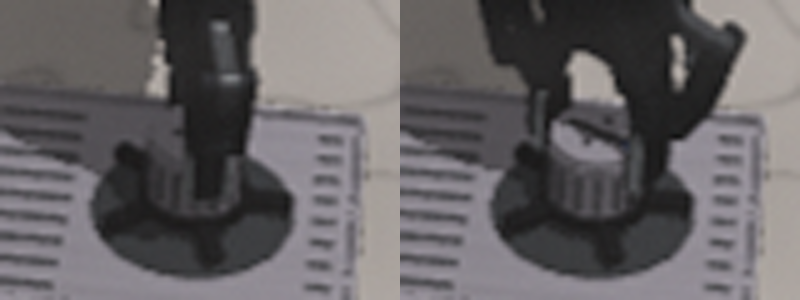

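The slot on the cap top has turned with the gripper (right half, at about (600,135)), and the total turn is 63°. I'm lifting gently and watching the force.

Call:
{"api": "apply_moves", "payload": {"targets": [[[0, 0, 3, 0, 0.4], [0, 0, 6, 0, 0.4], [0, 0, 10, 0, 0.4]]]}}

```text
clock: 11.6
tool_pos: [0.5048, 0.0448, 0.0657]
tcp_rot: [0.177, 3.135, 0.003]
contact_force: [-0.3, -0.9, -0.2]
width: 0.0444
```

Call:
{"api": "apply_moves", "payload": {"targets": [[[0, 0, 15, 0, 0.4], [0, 0, 30, 0, 0.4], [0, 0, 50, 0, 0.4], [0, 0, 70, 0, 0.4], [0, 0, 90, 0, 0.4], [0, 0, 90, 0, 0.4], [0, 0, 90, 0, 0.4], [0, 0, 90, 0, 0.4]]]}}

```text
clock: 12.27
tool_pos: [0.5045, 0.0449, 0.1554]
tcp_rot: [0.179, 3.135, 0.003]
contact_force: [0.4, 0.4, -1.0]
width: 0.0452
```

Call:
{"api": "apply_moves", "payload": {"targets": [[[0, 0, 0, 0, 0.4], [0, 0, 0, 0, 0.4], [0, 0, 0, 0, 0.4], [0, 0, 0, 0, 0.4]]]}}

```text
clock: 12.6
tool_pos: [0.5043, 0.0448, 0.155]
tcp_rot: [0.179, 3.136, 0.003]
contact_force: [0.4, -0.5, -1.3]
width: 0.0452
```

Run:
```python
from h import *
np.set_printoptions(precision=4,suppress=True)
s=arm.observe();print(s['tool_pos'],s['contact_force'],s['width'],abs(s['qvel']).max())
im=arm.get_image("scene"); save(im,"g7.png",(220,110,400,245),4)
im2=arm.get_image("top")
for i in (im,im2):
    P=cloud(i); R=np.hypot(P[...,0]-.5545,P[...,1]+.080)
    for a,b in((.021,.029),(.042,.055)):
        q=P[(R<.032)&(P[...,2]>a)&(P[...,2]<b)]
        if len(q): print(len(q),np.median(q,0),(q.min(0)+q.max(0))/2)
```

```text
[0.5043 0.0448 0.155 ] [ 0.4321 -0.5292 -1.3021] 0.045227709979795805 0.0032232558328599086
199 [ 0.5616 -0.0745  0.0239] [ 0.5547 -0.0791  0.0248]
51 [ 0.5576 -0.0774  0.0481] [ 0.5553 -0.0797  0.0472]
306 [ 0.5519 -0.078   0.0238] [ 0.5542 -0.0802  0.025 ]
64 [ 0.5542 -0.0816  0.0477] [ 0.5539 -0.0817  0.049 ]
```

View pics/g7.png

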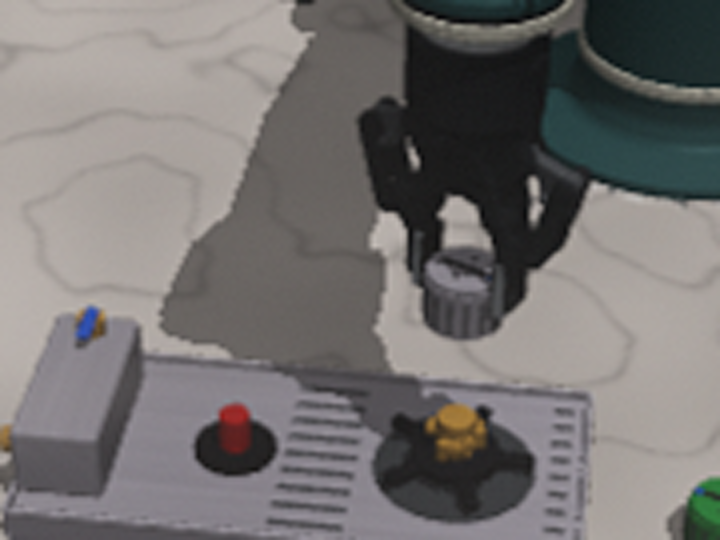

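The steel cap is held upright at (462,290) above its bare brass stem at (457,430). The stopper is in the drain at (235,440). The rim is 100 mm above its seat.

```bash
python3 -c "
from station import arm
print(arm.finish_job())"
```

```text
the job is handed in; nothing more can be done
None
```

The job is handed in, with no verdict reported. The stopper is seated in the drain, and the spray cap is off and held upright about 100 mm above its seat, over the tray. The clock read about 12.7 s of the 58 s allowed.

- **Stopper:** I pressed it home and let go of it before touching the cap. My last check put its flange top at 24 mm and its knob top at about 49 mm, which is fully home. It was within about 1 to 2 mm of the measured drain centre.
- **Cap:** It loosened anticlockwise, with a twist moment of only 0.03 Nm after 15°. I turned it 63° in all and lifted it off with almost no force. At the end the arm was still and the grip opening was 45 mm on the 46 mm cap.
- **What went wrong:** My first grip on the cap was about 5 mm off centre and its fingertips pressed down with about 15 N. I opened, recentred and gripped again before turning.
- **What disagreed:** The two cameras differed by about 2 mm throughout, so I compared positions within one camera only.
- **Not checked:** I did not measure the tumbler, jigger and siphon again at the end. The planned path kept clear of them, and no unexpected force showed after any move.

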